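# Close the sticking lid of the damp box

## Task

Close the damp box: work its sticking lid fully home at both ends by gentle pushes at one end and then the other (it binds in its tracks if one end gets ahead, so stop when it binds and never force it), then swing the steel catch right round behind the left cleat so the lid stays shut. Leave the bowl, jar and clay block where they are.

Things in the scene. Friction and masses are not known exactly. Their poses are not given: they have to be found in the camera images.
- damp_box: fixed blue tub, 300 (x) x 430 (y) x 100 mm high, aluminium tracks on its left (+y) and right rims (tops 116 mm above the table) and a stop strip on its far rim. Origin: centre of its underside, on the table. Its +x is the way the lid closes (away from the robot), +y its left. The near half of its top is a deck at 100 mm. Distances below are in this frame, heights above the table.
- ware_board (a point): middle of the top of a fixed wooden ware board, 150 mm wide (y) and 310 mm long, that runs along x over the middle of the box from near to far rim: underside at 122 mm, top at 138 mm (144 mm with the flat tiles on it). The lid passes under it, so it can be pushed only at its two ends, left and right of the board.
- lid: plywood lid, 150 (x) x 334 (y) x 10 mm, lying between the tracks, underside 2 mm above the deck; origin at its centre. It starts 18 to 26 mm short of closed. A push of 3 to 6 N on a cleat moves that end while the other stays, until the lid has turned a small unknown angle (1.2 degrees at most) from square and binds hard; pushing the other end frees it. Over 15 N on it, even in a knock, is forcing it.
- left_cleat (a point): middle of the top edge of the left cleat: an upright wooden block, 16 (x) x 70 (y) x 35 mm high, on the lid's fore-and-aft middle line, 125 mm to the left (+y) of the lid's middle, top at 147 mm. Push on its near (-x) face, 8 mm nearer than this point. The left end is home, against the far stop, when this point is at x = +60 mm (y = +125 mm) in the box frame.
- right_cleat (a point): the same point on the identical right cleat, 125 mm to the right (-y) of the lid's middle; home at x = +60 mm, y = -125 mm in the box frame.
- catch_pivot (a point): vertical axis of the steel swing catch, on the left track at x = +41, y = +195 mm in the box frame; the catch is a flat bar 16 mm wide and 10 mm thick, its middle 125 mm above the table, reaching 80 mm from the axis.
- catch_peg (a point): top of the round steel peg (14 mm diameter, rising from the bar to 169 mm above the table) on the catch, 70 mm from the catch's axis.
- catch (a joint): angle of the catch, rad: 0 when the bar points to -x of the box along the track (parked), 1.57 (its stop) when it points to -y, lying close behind the left cleat of the closed lid. It turns stiffly (about 1 N at the peg) and stays where it is left. A lid that is not home stands in its way.
- bowl: white ceramic bowl, 120 mm across, 50 mm high, standing loose on the table; origin at the centre of its underside. A bystander.
- slip_jar: white jar, 76 mm diameter, 110 mm high, loose on the table; origin at the centre of its underside. A bystander.
- clay_block: brown block of clay, 110 x 80 x 60 mm, loose on the table; origin at the centre of its underside. A bystander.

How it is judged:
By the outcome, as a careful person would: the job done as asked, in the order asked, and still so for the second after the job is handed in, with the robot touching nothing.
It also fails if it takes over 67 s, if anything falls off the work surface, if the arm or the gripper's body presses on something with over 40 N, if the wrist force passes 120 N, or if a joint passes its speed limit or range.

## Robot

A 6-joint arm with a two-finger parallel gripper is mounted at the origin on the work surface. World frame = base frame: x ahead of the robot, y to its left, z up, the work surface at z = 0. Lengths are in mm, angles in rad, forces in N, time in s.
With the tool pointing down it reaches from about 350 to 975 mm from the base axis. Payload 7.1 kg.
Tool frame: the origin (TCP) lies between the finger pads; the fingertips stand 19 mm ahead of it and the grasp point (between the pads) is the TCP; z points along the fingers, y is the line along which they close (so a half turn about z gives the same grasp; the last joint's range is limited). The gripper opens to 88 mm and grips with 3 to 60 N. Pads are 20 mm wide; open, the fingers measure 115 mm over their backs; the gripper's body (75 mm by 178 mm) begins 61 mm behind the grasp point.
Start: joints at [-1.347, 0.423, 1.63, -0, 1.089, -0.019], TCP at [150.283, -606.647, 241.675] pointing down, gripper open.
Joint ranges: [-3, 3], [-0.9, 2.11], [0.09, 2.58], [-1.31, 4.45], [0.11, 2.69], [-2.54, 2.54]. Speed limits (rad/s): [2.39, 2.39, 3.01, 3.14, 3.14, 3.14].

## Interface

Orientations are given as a rotation vector (axis times angle).
In Python, from workcell import ctrl gives the robot as it stands.
- The arm moves only by the tool arm_command, never from a script. Its argument "series" is a list of rows, each an object with "linear": the shift along the tool's x, y, z in m, a list of three; "turn": the turn about the tool's z in rad. A call has 1 to 10 rows; each row shifts and turns the commanded pose from where the row before left it, along the tool's axes as they then stand; what a row does not reach is not made up. A row lasts 1/10 s, in which the tool goes at most 50 mm and 8.59 degrees, less where a joint would pass 70% of its speed; a pose out of reach is approached as far as the arm can. A call with a gripper value outside its range is refused whole. "jaw" is the opening, from -1 (shut) to 1 (fully open), set as the call begins (left out, the last holds). The fingers move at their own pace and stop on an object; the grip force is fixed at half the most. Time passes only in rows, so rows that do not move let the fingers close. It gives the time, the measured TCP pose, the force, the opening and the grip force at its end, in the units of the state.
- ctrl.get_obs(): the state, without advancing time (a new reading comes with each control period).
- ctrl.get_image(name): name is "scene" or "top" or "wrist"; returns a dict with "frame" (480x640x3 uint8, blue, green, red), "fx", "fy", "cx", "cy" (pixels), "rvec" (rotation vector, rad) and "tvec" (3), from world to camera coordinates, as OpenCV has them. Camera axes: x right, y down, z forward; pixel columns grow to the right and rows downward; lengths in mm; the calibration is good to about 2 mm. A picture is of the moment at which its call begins. There is no depth.
- ctrl.close_job(): hands the job in; it is judged then, once.
The state is a dict: "t": time; "qpos": joint angles; "qvel": joint speeds; "joint_torque": joint torques, N m; "ee_pos": TCP position; "orientation": TCP orientation; "ft_force": force on the tool from outside, world axes, zero at the start; "moment": the same for the moment, N m; "width": finger opening in mm; "grasp_force": force on a finger pad.
Only numpy, scipy, OpenCV 4.12 (cv2) and the standard library are available. Lean on these libraries where they do the work, as an engineer would, in place of code of your own. Each camera call takes 0.05 s, during which the arm holds its last target. There are 200 camera calls.

## Working session

There is one attempt and no reset: what is moved stays moved. The work goes in short steps, Python scripts to look and compute and a tool call to move; the robot and the scene stay as the last step left them, time stands still between calls to the robot, and variables do not carry over. Pictures are saved under pics/ and viewed, at most 10 in all, crops included, and the job is handed in when it is done.

Besides the shell and the picture viewer there is one more tool, called after ">>>" by a JSON object that holds its "fn" and its "kwargs", one argument or row to a line. arm_command: Moves the arm, as the interface text tells. Its arguments: {"type":"object","properties":{"series":{"type":"array"},"jaw":{"type":"number"}},"required":["series"]}

```bash
mkdir -p pics
cat > h.py <<'E'
import numpy as np,cv2
from workcell import ctrl
def cam(n):
    d=ctrl.get_image(n); R=cv2.Rodrigues(np.array(d['rvec'],float))[0]; d['R']=R; d['t']=np.array(d['tvec'],float).ravel(); return d
def pt(d,u,v,z):
    r=d['R'].T@np.array([(u-d['cx'])/d['fx'],(v-d['cy'])/d['fy'],1]); c=-d['R'].T@d['t']
    return c+r*(z-c[2])/r[2]
def proj(d,p):
    q=d['R']@np.array(p,float)+d['t']; return np.array([d['fx']*q[0]/q[2]+d['cx'],d['fy']*q[1]/q[2]+d['cy']])
E
python3 - <<'E'
from h import *
for n in('top','scene'):
    d=cam(n); cv2.imwrite(f'pics/{n}0.png',d['frame']); print(n,-d['R'].T@d['t'],d['R'][2],d['fx'])
o=ctrl.get_obs(); print(o)
E
```

```text
top [ 291.093401      6.88690206 1296.06229536] [ 0.22761587  0.00099127 -0.9737505 ] 519.7912884492773
scene [1239.51884732 -588.05066767 1369.15774315] [-0.44461831  0.38607828 -0.80824385] 589.3095745701303
{'t': 0.1, 'qpos': array([-1.34698426e+00,  4.23767341e-01,  1.63059188e+00,  2.78154563e-06,
        1.08861840e+00, -1.89925289e-02]), 'qvel': array([-5.64153243e-04, -2.59332597e-03, -1.89642635e-03,  2.73164861e-03,
       -9.55241340e-06, -1.76960063e-03]), 'joint_torque': array([ 7.84998192e-04, -5.45618641e+01, -2.74325395e+01,  6.45507197e-02,
        1.87962293e-02, -7.24988240e-06]), 'ee_pos': array([ 150.19135574, -606.19832229,  240.98612111]), 'orientation': array([-3.11710229e+00, -3.80291496e-01,  2.18457440e-04]), 'ft_force': array([-0.0578712 ,  0.1145753 ,  0.07491297]), 'moment': array([-0.00902429,  0.01765433, -0.00979889]), 'grasp_force': 0.0, 'width': 87.6596970061713}
```

View pics/top0.png

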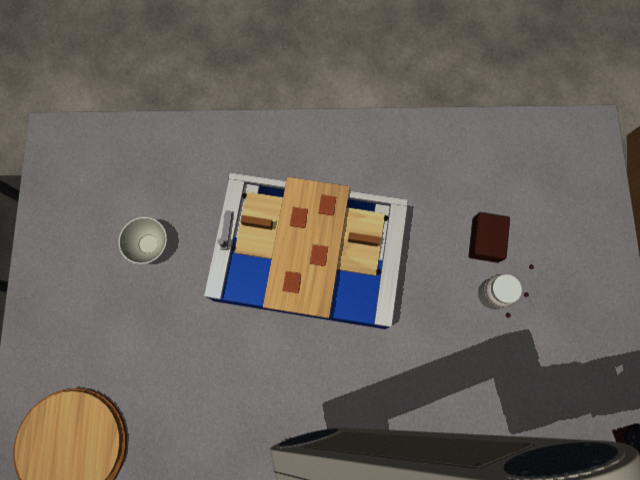

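View pics/scene0.png

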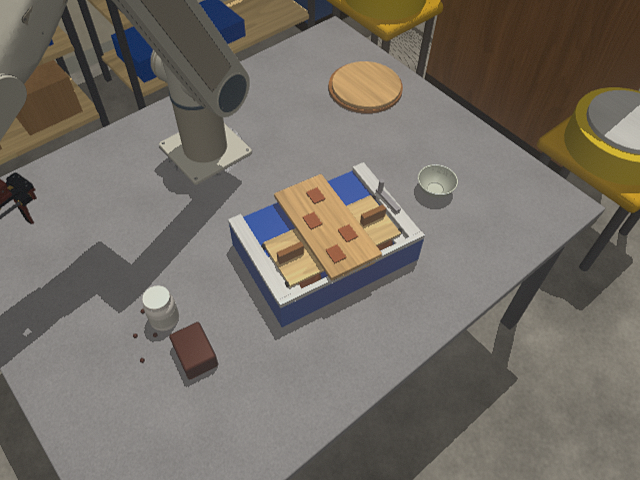

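The top view shows the box with its track corners near (206,297), (390,327), (407,201) and (232,175). The cleats are near (257,222) and (364,239), with the catch at (226,230). The bowl, jar and clay block stand well clear of the box.

Run:
```python
from h import *
d=cam('top'); f=d['frame'][165:335,195:415]
cv2.imwrite('pics/top1.png',cv2.resize(f,None,fx=3.5,fy=3.5,interpolation=cv2.INTER_CUBIC))
for n,z in(((206,297),116),((390,327),116),((407,201),116),((232,175),116)): print(n,pt(d,*n,z).round(1))
```

```text
(206, 297) [430.1 270.1 116. ]
(390, 327) [ 357.4 -144.8  116. ]
(407, 201) [ 651.2 -197.8  116. ]
(232, 175) [722.2 218.6 116. ]
```

View pics/top1.png

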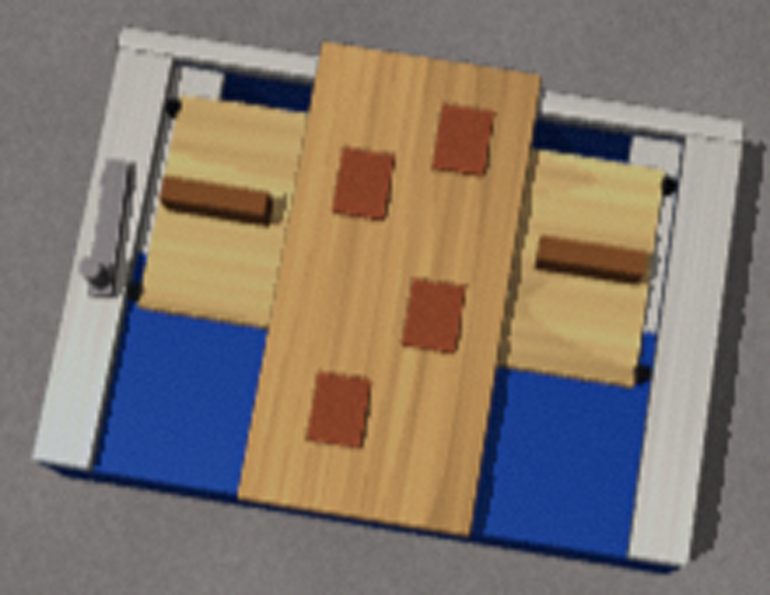

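```bash
cat >> h.py <<'E'
O=np.array([540.2,36.5,0]); A=-0.174
def w2b(p):
    c,s=np.cos(A),np.sin(A); q=np.asarray(p)-O; return np.array([c*q[0]+s*q[1],-s*q[0]+c*q[1],q[2]])
def b2w(p):
    c,s=np.cos(A),np.sin(A); return np.array([c*p[0]-s*p[1],s*p[0]+c*p[1],p[2]])+O
def st():
    o=ctrl.get_obs(); R=cv2.Rodrigues(o['orientation'])[0]
    f=b2w(o['ft_force']+0)-O; c,s=np.cos(A),np.sin(A);F=o['ft_force'];
    print('t',o['t'],'box',w2b(o['ee_pos']).round(1),'toolx yaw',np.arctan2(R[1,0],R[0,0]).round(3),'Fbox',np.round([c*F[0]+s*F[1],-s*F[0]+c*F[1],F[2]],1),'w',round(o['width'],1))
E
python3 - <<'E'
from h import *
d=cam('top'); k=lambda u,v,z: print((u,v),w2b(pt(d,u/3.5+195,v/3.5+165,z)).round(1))
print('L far top edge');k(165,178,147);k(272,193,147)
print('R');k(540,236,147);k(648,252,147)
print('peg');k(95,270,169)
print('pivot end');k(118,160,130)
print('board near corners');k(240,498,138);k(470,535,138);k(322,42,138);k(540,75,138)
for p in((-29,195,169),(41,195,130),(60,125,147),(60,-125,147)): print(p,b2w(p).round(1),(proj(d,b2w(p))-[195,165])*3.5)
st()
E
```

```text
L far top edge
(165, 178) [ 44.2 160.7 147. ]
(272, 193) [ 45.4  89.7 147. ]
R
(540, 236) [ 44.7 -87.6 147. ]
(648, 252) [  45.3 -158.2  147. ]
peg
(95, 270) [-27.8 188.4 169. ]
pivot end
(118, 160) [ 55.6 197.5 130. ]
board near corners
(240, 498) [-152.4   74.7  138. ]
(470, 535) [-152.   -72.8  138. ]
(322, 42) [156.2  76.8 138. ]
(540, 75) [156.5 -71.3 138. ]
(-29, 195, 169) [545.4 233.6 169. ] [ 84.47759147 270.18039866]
(41, 195, 130) [614.3 221.5 130. ] [117.36037885 181.46487589]
(60, 125, 147) [620.9 149.2 147. ] [223.08754599 163.42878229]
(60, -125, 147) [577.7 -97.  147. ] [600.39040555 222.36296872]
t 0.2 box [-272.8 -700.7  241.2] toolx yaw 0.243 Fbox [ 0.  -0.6  0.6] w 87.9
```

```bash
sed -i 's/O=np.array.*; A=/O=np.array([542.4,37.3,0]); A=/' h.py
```

>>> {"fn": "arm_command", "kwargs": {
  "series": [
    {"linear":[0,0,0],"turn":0.139},
    {"linear":[0,0,0],"turn":0.139},
    {"linear":[0,0,0],"turn":0.139},
    {"linear":[0.019,-0.042,0],"turn":0},
    {"linear":[0.019,-0.042,0],"turn":0},
    {"linear":[0.019,-0.042,0],"turn":0},
    {"linear":[0.019,-0.042,0],"turn":0},
    {"linear":[0.019,-0.042,0],"turn":0},
    {"linear":[0.019,-0.042,0],"turn":0},
    {"linear":[0.019,-0.042,0],"turn":0}
  ],
  "jaw": -1
}}

```text
t: 1.2
ee_pos: [332.9, -338.5, 241.7]
orientation: [3.129, -0.274, 0.0]
ft_force: [0.3, 0.1, 0.4]
width: 11.3
grasp_force: 0.0
```

>>> {"fn": "arm_command", "kwargs": {
  "series": [
    {"linear":[0.019,-0.042,0],"turn":0},
    {"linear":[0.019,-0.042,0],"turn":0},
    {"linear":[0.019,-0.042,0],"turn":0},
    {"linear":[0.019,-0.042,0],"turn":0},
    {"linear":[0.019,-0.042,0],"turn":0},
    {"linear":[0.019,-0.042,0],"turn":0},
    {"linear":[0.019,-0.042,0],"turn":0},
    {"linear":[0,0,0],"turn":0},
    {"linear":[0,0,0],"turn":0}
  ]
}}

```text
t: 2.1
ee_pos: [514.2, -72.8, 241.4]
orientation: [3.13, -0.269, -0.001]
ft_force: [-0.1, -0.2, 0.2]
width: 0.3
grasp_force: 0.0
```

```bash
python3 -c "
from h import *
st()
d=cam('wrist'); cv2.imwrite('pics/w0.png',d['frame'])
for p in((27,-90,147),(27,-160,147),(43,-90,147),(43,-160,147)): print(proj(d,b2w(p)).round(0))"
```

```text
t 2.1 box [  -8.7 -113.3  241.4] toolx yaw -0.172 Fbox [-0.1 -0.3  0.2] w 0.3
[281. 196.]
[390. 197.]
[281. 171.]
[391. 171.]
```

View pics/w0.png

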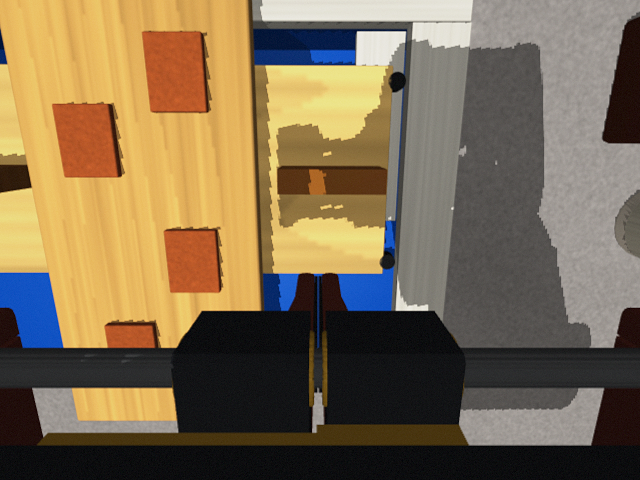

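The wrist view shows the right cleat at columns 277–387, rows 167–194. That is within about 3 mm of the prediction, so I'll descend behind it.

>>> {"fn": "arm_command", "kwargs": {
  "series": [
    {"linear":[0,0.01,0.032],"turn":0},
    {"linear":[0,0,0.032],"turn":0},
    {"linear":[0,0,0.033],"turn":0},
    {"linear":[0.008,0,0],"turn":0},
    {"linear":[0.006,0,0],"turn":0},
    {"linear":[0,0,0],"turn":0}
  ]
}}

```text
t: 2.75
ee_pos: [528.4, -87.0, 146.5]
orientation: [3.129, -0.275, 0.006]
ft_force: [0.8, 0.2, -0.1]
width: 0.2
grasp_force: 0.0
```

>>> {"fn": "arm_command", "kwargs": {
  "series": [
    {"linear":[0.002,0,0],"turn":0},
    {"linear":[0.002,0,0],"turn":0},
    {"linear":[0.002,0,0],"turn":0},
    {"linear":[0,0,0],"turn":0}
  ]
}}

```text
t: 3.15
ee_pos: [532.6, -87.0, 145.1]
orientation: [3.13, -0.273, 0.001]
ft_force: [0.6, -0.4, -0.4]
width: 0.6
grasp_force: 0.0
```

```bash
python3 -c "
from h import *
st()"
```

```text
t 3.15 box [  11.8 -124.1  145.1] toolx yaw -0.174 Fbox [ 0.7 -0.2 -0.4] w 0.6
```

>>> {"fn": "arm_command", "kwargs": {
  "series": [
    {"linear":[0.0015,0,0],"turn":0},
    {"linear":[0.0015,0,0],"turn":0},
    {"linear":[0.001,0,0],"turn":0}
  ]
}}

```text
t: 3.45
ee_pos: [536.2, -87.6, 144.6]
orientation: [-3.13, 0.273, 0.0]
ft_force: [-0.2, -0.1, -0.7]
width: 0.7
grasp_force: 0.0
```

>>> {"fn": "arm_command", "kwargs": {
  "series": [
    {"linear":[0.001,0,0],"turn":0},
    {"linear":[0.001,0,0],"turn":0}
  ]
}}

```text
t: 3.65
ee_pos: [538.1, -88.0, 144.6]
orientation: [3.13, -0.273, -0.0]
ft_force: [-0.0, -0.2, 0.0]
width: 0.5
grasp_force: 0.3
```

```bash
python3 -c "
from h import *
st()"
```

```text
t 3.65 box [  17.4 -124.2  144.6] toolx yaw -0.174 Fbox [ 0.  -0.2  0. ] w 0.5
```

>>> {"fn": "arm_command", "kwargs": {
  "series": [
    {"linear":[0.001,0,0],"turn":0},
    {"linear":[0.001,0,0],"turn":0}
  ]
}}

```text
t: 3.85
ee_pos: [539.1, -88.2, 144.5]
orientation: [-3.13, 0.273, 0.003]
ft_force: [-4.5, 0.4, 3.6]
width: 0.6
grasp_force: 2.2
```

>>> {"fn": "arm_command", "kwargs": {
  "series": [
    {"linear":[0.001,0,0],"turn":0}
  ]
}}

```text
t: 3.95
ee_pos: [540.3, -88.4, 144.5]
orientation: [-3.13, 0.273, 0.003]
ft_force: [-4.4, -0.8, 3.3]
width: 0.4
grasp_force: 2.3
```

>>> {"fn": "arm_command", "kwargs": {
  "series": [
    {"linear":[0.001,0,0],"turn":0}
  ]
}}

```text
t: 4.05
ee_pos: [541.5, -88.7, 144.5]
orientation: [-3.13, 0.273, 0.002]
ft_force: [-3.9, -0.9, 2.6]
width: 0.7
grasp_force: 2.4
```

>>> {"fn": "arm_command", "kwargs": {
  "series": [
    {"linear":[0.001,0,0],"turn":0}
  ]
}}

```text
t: 4.15
ee_pos: [542.4, -89.0, 144.5]
orientation: [3.13, -0.273, -0.002]
ft_force: [-5.9, -1.5, 3.6]
width: 0.7
grasp_force: 2.8
```

>>> {"fn": "arm_command", "kwargs": {
  "series": [
    {"linear":[0.0007,0,0],"turn":0}
  ]
}}

```text
t: 4.25
ee_pos: [543.1, -89.2, 144.5]
orientation: [3.129, -0.273, -0.002]
ft_force: [-6.3, -0.7, 4.5]
width: 0.1
grasp_force: 2.9
```

>>> {"fn": "arm_command", "kwargs": {
  "series": [
    {"linear":[0.0007,0,0],"turn":0}
  ]
}}

```text
t: 4.35
ee_pos: [543.7, -89.4, 144.5]
orientation: [3.129, -0.273, -0.003]
ft_force: [-6.7, -2.7, 5.0]
width: 0.6
grasp_force: 3.0
```

>>> {"fn": "arm_command", "kwargs": {
  "series": [
    {"linear":[-0.012,0,0],"turn":0},
    {"linear":[0,0,-0.04],"turn":0},
    {"linear":[0,-0.05,0],"turn":0},
    {"linear":[0,-0.05,0],"turn":0},
    {"linear":[0,-0.05,0],"turn":0},
    {"linear":[0,-0.05,0],"turn":0},
    {"linear":[0,-0.05,0],"turn":0},
    {"linear":[0,0,0.02],"turn":0},
    {"linear":[0,0,0.02],"turn":0},
    {"linear":[0.002,0,0],"turn":0}
  ]
}}

```text
t: 5.35
ee_pos: [576.0, 159.2, 142.3]
orientation: [3.129, -0.271, -0.005]
ft_force: [-0.9, -0.4, -1.0]
width: 0.8
grasp_force: 0.0
```

```bash
python3 -c "
from h import *
st()"
```

```text
t 5.35 box [ 12.  125.8 142.3] toolx yaw -0.173 Fbox [-0.8 -0.5 -1. ] w 0.8
```

>>> {"fn": "arm_command", "kwargs": {
  "series": [
    {"linear":[0.001,0,0],"turn":0},
    {"linear":[0.001,0,0],"turn":0},
    {"linear":[0.001,0,0],"turn":0}
  ]
}}

```text
t: 5.65
ee_pos: [581.7, 158.1, 145.8]
orientation: [-3.129, 0.274, -0.003]
ft_force: [0.9, 0.4, 0.4]
width: 0.6
grasp_force: 0.0
```

>>> {"fn": "arm_command", "kwargs": {
  "series": [
    {"linear":[0.001,0,0],"turn":0},
    {"linear":[0.001,0,0],"turn":0}
  ]
}}

```text
t: 5.85
ee_pos: [582.6, 157.9, 145.2]
orientation: [-3.129, 0.274, 0.001]
ft_force: [-3.9, 0.9, 3.1]
width: 0.2
grasp_force: 2.1
```

```bash
python3 -c "
from h import *
st()"
```

```text
t 5.85 box [ 18.7 125.7 145.2] toolx yaw -0.175 Fbox [-4.   0.3  3.1] w 0.2
```

>>> {"fn": "arm_command", "kwargs": {
  "series": [
    {"linear":[0.001,0,0],"turn":0},
    {"linear":[0.001,0,0],"turn":0},
    {"linear":[0.001,0,0],"turn":0},
    {"linear":[0.001,0,0],"turn":0}
  ]
}}

```text
t: 6.25
ee_pos: [586.7, 157.3, 144.7]
orientation: [-3.13, 0.273, 0.0]
ft_force: [-3.4, -0.2, 3.1]
width: 0.4
grasp_force: 1.9
```

>>> {"fn": "arm_command", "kwargs": {
  "series": [
    {"linear":[0.001,0,0],"turn":0},
    {"linear":[0.001,0,0],"turn":0},
    {"linear":[0.001,0,0],"turn":0}
  ]
}}

```text
t: 6.55
ee_pos: [589.8, 156.9, 144.7]
orientation: [-3.129, 0.273, 0.0]
ft_force: [-3.5, 1.5, 3.5]
width: 0.6
grasp_force: 2.0
```

```bash
python3 -c "
from h import *
st()"
```

```text
t 6.55 box [ 25.9 126.  144.7] toolx yaw -0.174 Fbox [-3.7  0.9  3.5] w 0.6
```

>>> {"fn": "arm_command", "kwargs": {
  "series": [
    {"linear":[0.001,0,0],"turn":0}
  ]
}}

```text
t: 6.65
ee_pos: [590.7, 156.7, 144.6]
orientation: [-3.13, 0.273, 0.0]
ft_force: [-3.9, 2.6, 3.0]
width: 0.4
grasp_force: 2.0
```

>>> {"fn": "arm_command", "kwargs": {
  "series": [
    {"linear":[-0.01,0,0],"turn":0},
    {"linear":[0,0,-0.04],"turn":0},
    {"linear":[0,0.05,0],"turn":0},
    {"linear":[0,0.05,0],"turn":0},
    {"linear":[0,0.05,0],"turn":0},
    {"linear":[0,0.05,0],"turn":0},
    {"linear":[0,0.05,0],"turn":0},
    {"linear":[0,0,0.02],"turn":0},
    {"linear":[0,0,0.02],"turn":0},
    {"linear":[0,0,0],"turn":0}
  ]
}}

```text
t: 7.65
ee_pos: [535.6, -88.3, 142.6]
orientation: [3.13, -0.275, -0.006]
ft_force: [0.8, 0.2, 0.1]
width: 0.6
grasp_force: 0.0
```

```bash
python3 -c "
from h import *
st()"
```

```text
t 7.65 box [  15.  -124.9  142.6] toolx yaw -0.175 Fbox [0.7 0.3 0.1] w 0.6
```

>>> {"fn": "arm_command", "kwargs": {
  "series": [
    {"linear":[0.0015,0,0],"turn":0},
    {"linear":[0.0015,0,0],"turn":0},
    {"linear":[0.001,0,0],"turn":0},
    {"linear":[0.001,0,0],"turn":0},
    {"linear":[0.001,0,0],"turn":0},
    {"linear":[0.001,0,0],"turn":0}
  ]
}}

```text
t: 8.25
ee_pos: [544.5, -89.0, 144.9]
orientation: [3.13, -0.273, 0.001]
ft_force: [0.2, -0.4, -0.7]
width: 0.3
grasp_force: 0.0
```

>>> {"fn": "arm_command", "kwargs": {
  "series": [
    {"linear":[0.001,0,0],"turn":0},
    {"linear":[0.001,0,0],"turn":0},
    {"linear":[0.001,0,0],"turn":0}
  ]
}}

```text
t: 8.55
ee_pos: [546.5, -89.5, 144.5]
orientation: [-3.129, 0.273, 0.003]
ft_force: [-4.4, 1.0, 4.4]
width: 0.1
grasp_force: 2.1
```

```bash
python3 -c "
from h import *
st()"
```

```text
t 8.55 box [  25.9 -124.2  144.5] toolx yaw -0.174 Fbox [-4.5  0.2  4.4] w 0.1
```

>>> {"fn": "arm_command", "kwargs": {
  "series": [
    {"linear":[0.001,0,0],"turn":0},
    {"linear":[0.001,0,0],"turn":0},
    {"linear":[0.001,0,0],"turn":0}
  ]
}}

```text
t: 8.85
ee_pos: [550.0, -90.2, 144.5]
orientation: [3.13, -0.273, -0.001]
ft_force: [-4.5, -0.5, 1.9]
width: 0.8
grasp_force: 2.2
```

>>> {"fn": "arm_command", "kwargs": {
  "series": [
    {"linear":[0.001,0,0],"turn":0}
  ]
}}

```text
t: 8.95
ee_pos: [551.0, -90.4, 144.5]
orientation: [3.13, -0.273, -0.001]
ft_force: [-4.6, -0.4, 2.3]
width: 0.6
grasp_force: 2.2
```

>>> {"fn": "arm_command", "kwargs": {
  "series": [
    {"linear":[-0.008,0,0],"turn":0},
    {"linear":[0,0,-0.04],"turn":0},
    {"linear":[0,-0.05,0],"turn":0},
    {"linear":[0,-0.05,0],"turn":0},
    {"linear":[0,-0.05,0],"turn":0},
    {"linear":[0,-0.05,0],"turn":0},
    {"linear":[0,-0.05,0],"turn":0},
    {"linear":[0,0,0.02],"turn":0},
    {"linear":[0,0,0.02],"turn":0},
    {"linear":[0,0,0],"turn":0}
  ]
}}

```text
t: 9.95
ee_pos: [585.3, 157.6, 142.4]
orientation: [3.129, -0.272, -0.005]
ft_force: [-0.1, 0.3, -0.3]
width: 0.0
grasp_force: 0.0
```

```bash
python3 -c "
from h import *
st()"
```

```text
t 9.95 box [ 21.4 125.9 142.4] toolx yaw -0.173 Fbox [-0.1  0.3 -0.3] w 0.0
```

>>> {"fn": "arm_command", "kwargs": {
  "series": [
    {"linear":[0.001,0,0],"turn":0},
    {"linear":[0.001,0,0],"turn":0},
    {"linear":[0.001,0,0],"turn":0},
    {"linear":[0.001,0,0],"turn":0},
    {"linear":[0.001,0,0],"turn":0},
    {"linear":[0.001,0,0],"turn":0}
  ]
}}

```text
t: 10.55
ee_pos: [592.3, 156.2, 144.9]
orientation: [-3.13, 0.274, 0.001]
ft_force: [-3.5, 1.7, 2.5]
width: 0.5
grasp_force: 1.8
```

>>> {"fn": "arm_command", "kwargs": {
  "series": [
    {"linear":[0.001,0,0],"turn":0},
    {"linear":[0.001,0,0],"turn":0},
    {"linear":[0.001,0,0],"turn":0}
  ]
}}

```text
t: 10.85
ee_pos: [595.3, 155.7, 144.6]
orientation: [3.13, -0.273, -0.001]
ft_force: [-3.7, 0.6, 2.7]
width: 0.5
grasp_force: 1.9
```

```bash
python3 -c "
from h import *
st()"
```

```text
t 10.85 box [ 31.6 125.8 144.6] toolx yaw -0.174 Fbox [-3.7 -0.   2.7] w 0.5
```

Left is at 31.6 and right at 30.5, so I'll push left 2.6 mm further and then switch.

>>> {"fn": "arm_command", "kwargs": {
  "series": [
    {"linear":[0.001,0,0],"turn":0},
    {"linear":[0.001,0,0],"turn":0},
    {"linear":[0.0006,0,0],"turn":0}
  ]
}}

```text
t: 11.15
ee_pos: [598.2, 155.3, 144.6]
orientation: [-3.13, 0.273, 0.0]
ft_force: [-4.5, 1.1, 3.6]
width: 0.3
grasp_force: 2.0
```

>>> {"fn": "arm_command", "kwargs": {
  "series": [
    {"linear":[-0.01,0,0],"turn":0},
    {"linear":[0,0,-0.04],"turn":0},
    {"linear":[0,0.05,0],"turn":0},
    {"linear":[0,0.05,0],"turn":0},
    {"linear":[0,0.05,0],"turn":0},
    {"linear":[0,0.05,0],"turn":0},
    {"linear":[0,0.05,0],"turn":0},
    {"linear":[0,0,0.02],"turn":0},
    {"linear":[0,0,0.02],"turn":0},
    {"linear":[0,0,0],"turn":0}
  ]
}}

```text
t: 12.15
ee_pos: [543.1, -89.6, 142.6]
orientation: [-3.129, 0.275, 0.005]
ft_force: [-0.6, 0.5, 1.0]
width: 0.4
grasp_force: 0.0
```

>>> {"fn": "arm_command", "kwargs": {
  "series": [
    {"linear":[0.001,0,0],"turn":0},
    {"linear":[0.001,0,0],"turn":0},
    {"linear":[0.001,0,0],"turn":0},
    {"linear":[0.001,0,0],"turn":0},
    {"linear":[0.001,0,0],"turn":0},
    {"linear":[0.001,0,0],"turn":0},
    {"linear":[0.001,0,0],"turn":0}
  ]
}}

```text
t: 12.85
ee_pos: [551.9, -90.4, 144.8]
orientation: [3.13, -0.273, 0.0]
ft_force: [0.0, -1.1, -0.3]
width: 0.6
grasp_force: 0.0
```

```bash
python3 -c "
from h import *
st()"
```

```text
t 12.85 box [  31.5 -124.1  144.8] toolx yaw -0.174 Fbox [ 0.2 -1.  -0.3] w 0.6
```

>>> {"fn": "arm_command", "kwargs": {
  "series": [
    {"linear":[0.001,0,0],"turn":0},
    {"linear":[0.001,0,0],"turn":0},
    {"linear":[0.001,0,0],"turn":0},
    {"linear":[0.001,0,0],"turn":0}
  ]
}}

```text
t: 13.25
ee_pos: [555.2, -91.1, 144.5]
orientation: [-3.13, 0.273, 0.002]
ft_force: [-5.3, 1.0, 3.4]
width: 0.4
grasp_force: 2.2
```

>>> {"fn": "arm_command", "kwargs": {
  "series": [
    {"linear":[0.001,0,0],"turn":0},
    {"linear":[0.001,0,0],"turn":0}
  ]
}}

```text
t: 13.45
ee_pos: [557.5, -91.5, 144.5]
orientation: [3.13, -0.273, -0.001]
ft_force: [-4.6, -0.3, 1.8]
width: 0.5
grasp_force: 2.2
```

```bash
python3 -c "
from h import *
st()"
```

```text
t 13.45 box [  37.1 -124.2  144.5] toolx yaw -0.174 Fbox [-4.5 -1.1  1.8] w 0.5
```

>>> {"fn": "arm_command", "kwargs": {
  "series": [
    {"linear":[0.001,0,0],"turn":0}
  ]
}}

```text
t: 13.55
ee_pos: [558.5, -91.7, 144.5]
orientation: [3.13, -0.273, -0.001]
ft_force: [-5.3, -1.3, 2.0]
width: 0.6
grasp_force: 2.2
```

>>> {"fn": "arm_command", "kwargs": {
  "series": [
    {"linear":[-0.008,0,0],"turn":0},
    {"linear":[0,0,-0.04],"turn":0},
    {"linear":[0,-0.05,0],"turn":0},
    {"linear":[0,-0.05,0],"turn":0},
    {"linear":[0,-0.05,0],"turn":0},
    {"linear":[0,-0.05,0],"turn":0},
    {"linear":[0,-0.05,0],"turn":0},
    {"linear":[0,0,0.02],"turn":0},
    {"linear":[0,0,0.02],"turn":0},
    {"linear":[0,0,0],"turn":0}
  ]
}}

```text
t: 14.55
ee_pos: [592.7, 156.3, 142.4]
orientation: [3.129, -0.272, -0.005]
ft_force: [0.1, -0.3, -0.5]
width: 0.3
grasp_force: 0.0
```

>>> {"fn": "arm_command", "kwargs": {
  "series": [
    {"linear":[0.001,0,0],"turn":0},
    {"linear":[0.001,0,0],"turn":0},
    {"linear":[0.001,0,0],"turn":0},
    {"linear":[0.001,0,0],"turn":0},
    {"linear":[0.001,0,0],"turn":0},
    {"linear":[0.001,0,0],"turn":0},
    {"linear":[0.001,0,0],"turn":0}
  ]
}}

```text
t: 15.25
ee_pos: [600.5, 154.8, 144.8]
orientation: [3.13, -0.273, -0.002]
ft_force: [-4.3, 1.2, 2.7]
width: 0.3
grasp_force: 1.9
```

```bash
python3 -c "
from h import *
st()"
```

```text
t 15.25 box [ 36.9 125.7 144.8] toolx yaw -0.174 Fbox [-4.4  0.4  2.7] w 0.3
```

>>> {"fn": "arm_command", "kwargs": {
  "series": [
    {"linear":[0.001,0,0],"turn":0},
    {"linear":[0.001,0,0],"turn":0}
  ]
}}

```text
t: 15.45
ee_pos: [602.8, 154.4, 144.7]
orientation: [3.13, -0.273, -0.001]
ft_force: [-4.1, 0.7, 3.4]
width: 0.3
grasp_force: 1.9
```

>>> {"fn": "arm_command", "kwargs": {
  "series": [
    {"linear":[0.001,0,0],"turn":0}
  ]
}}

```text
t: 15.55
ee_pos: [603.9, 154.3, 144.7]
orientation: [-3.13, 0.273, 0.001]
ft_force: [-3.3, 1.5, 3.1]
width: 0.1
grasp_force: 2.0
```

Left is now at about 40.3. I'll take small steps from here toward the stop.

>>> {"fn": "arm_command", "kwargs": {
  "series": [
    {"linear":[0.0007,0,0],"turn":0}
  ]
}}

```text
t: 15.65
ee_pos: [604.7, 154.2, 144.6]
orientation: [-3.13, 0.273, 0.0]
ft_force: [-3.8, 1.1, 3.2]
width: 0.3
grasp_force: 2.0
```

>>> {"fn": "arm_command", "kwargs": {
  "series": [
    {"linear":[0.0005,0,0],"turn":0}
  ]
}}

```text
t: 15.75
ee_pos: [605.2, 154.0, 144.6]
orientation: [-3.13, 0.273, 0.0]
ft_force: [-4.1, 1.2, 2.7]
width: 0.6
grasp_force: 1.9
```

>>> {"fn": "arm_command", "kwargs": {
  "series": [
    {"linear":[-0.01,0,0],"turn":0},
    {"linear":[0,0,-0.04],"turn":0},
    {"linear":[0,0.05,0],"turn":0},
    {"linear":[0,0.05,0],"turn":0},
    {"linear":[0,0.05,0],"turn":0},
    {"linear":[0,0.05,0],"turn":0},
    {"linear":[0,0.05,0],"turn":0},
    {"linear":[0,0,0.02],"turn":0},
    {"linear":[0,0,0.02],"turn":0},
    {"linear":[0,0,0],"turn":0}
  ]
}}

```text
t: 16.75
ee_pos: [550.2, -90.8, 142.5]
orientation: [-3.129, 0.275, 0.006]
ft_force: [-1.3, -0.2, -0.2]
width: 0.8
grasp_force: 0.0
```

>>> {"fn": "arm_command", "kwargs": {
  "series": [
    {"linear":[0.001,0,0],"turn":0},
    {"linear":[0.001,0,0],"turn":0},
    {"linear":[0.001,0,0],"turn":0},
    {"linear":[0.001,0,0],"turn":0},
    {"linear":[0.001,0,0],"turn":0},
    {"linear":[0.001,0,0],"turn":0},
    {"linear":[0.001,0,0],"turn":0},
    {"linear":[0.001,0,0],"turn":0}
  ]
}}

```text
t: 17.55
ee_pos: [560.0, -91.9, 144.7]
orientation: [-3.13, 0.273, 0.0]
ft_force: [-0.6, -0.2, -0.2]
width: 0.5
grasp_force: 0.4
```

```bash
python3 -c "
from h import *
st()"
```

```text
t 17.55 box [  39.7 -124.2  144.7] toolx yaw -0.174 Fbox [-0.6 -0.3 -0.2] w 0.5
```

>>> {"fn": "arm_command", "kwargs": {
  "series": [
    {"linear":[0.001,0,0],"turn":0},
    {"linear":[0.001,0,0],"turn":0}
  ]
}}

```text
t: 17.75
ee_pos: [560.9, -92.1, 144.5]
orientation: [-3.13, 0.273, 0.004]
ft_force: [-4.1, 0.1, 3.3]
width: 0.4
grasp_force: 2.4
```

>>> {"fn": "arm_command", "kwargs": {
  "series": [
    {"linear":[0.0006,0,0],"turn":0}
  ]
}}

```text
t: 17.85
ee_pos: [561.7, -92.3, 144.5]
orientation: [-3.13, 0.273, 0.003]
ft_force: [-5.1, 0.2, 3.6]
width: 0.3
grasp_force: 2.4
```

>>> {"fn": "arm_command", "kwargs": {
  "series": [
    {"linear":[0.0007,0,0],"turn":0}
  ]
}}

```text
t: 17.95
ee_pos: [562.5, -92.5, 144.5]
orientation: [3.13, -0.273, -0.002]
ft_force: [-5.3, -0.1, 2.8]
width: 0.7
grasp_force: 2.5
```

>>> {"fn": "arm_command", "kwargs": {
  "series": [
    {"linear":[0.0007,0,0],"turn":0}
  ]
}}

```text
t: 18.05
ee_pos: [562.9, -92.5, 144.5]
orientation: [3.13, -0.273, -0.003]
ft_force: [-8.4, -0.1, 5.5]
width: 0.8
grasp_force: 3.8
```

>>> {"fn": "arm_command", "kwargs": {
  "series": [
    {"linear":[-0.008,0,0],"turn":0},
    {"linear":[0,0,-0.04],"turn":0},
    {"linear":[0,-0.05,0],"turn":0},
    {"linear":[0,-0.05,0],"turn":0},
    {"linear":[0,-0.05,0],"turn":0},
    {"linear":[0,-0.05,0],"turn":0},
    {"linear":[0,-0.05,0],"turn":0},
    {"linear":[0,0,0.02],"turn":0},
    {"linear":[0,0,0.02],"turn":0},
    {"linear":[0,0,0],"turn":0}
  ]
}}

```text
t: 19.05
ee_pos: [597.7, 155.4, 142.2]
orientation: [3.129, -0.272, -0.005]
ft_force: [0.2, 0.1, -0.1]
width: 0.6
grasp_force: 0.0
```

>>> {"fn": "arm_command", "kwargs": {
  "series": [
    {"linear":[0.001,0,0],"turn":0},
    {"linear":[0.001,0,0],"turn":0},
    {"linear":[0.001,0,0],"turn":0},
    {"linear":[0.001,0,0],"turn":0},
    {"linear":[0.001,0,0],"turn":0}
  ]
}}

```text
t: 19.55
ee_pos: [604.7, 154.0, 145.3]
orientation: [-3.129, 0.274, -0.002]
ft_force: [-0.1, 0.5, 0.6]
width: 0.5
grasp_force: 0.0
```

```bash
python3 -c "
from h import *
st()"
```

```text
t 19.55 box [ 41.1 125.7 145.3] toolx yaw -0.175 Fbox [-0.2  0.5  0.6] w 0.5
```

>>> {"fn": "arm_command", "kwargs": {
  "series": [
    {"linear":[0.0008,0,0],"turn":0},
    {"linear":[0.0008,0,0],"turn":0}
  ]
}}

```text
t: 19.75
ee_pos: [605.8, 153.9, 144.7]
orientation: [-3.13, 0.273, 0.0]
ft_force: [-1.9, 0.9, 1.4]
width: 0.5
grasp_force: 1.4
```

>>> {"fn": "arm_command", "kwargs": {
  "series": [
    {"linear":[0.0005,0,0],"turn":0}
  ]
}}

```text
t: 19.85
ee_pos: [605.9, 153.8, 144.6]
orientation: [3.13, -0.274, -0.002]
ft_force: [-2.5, 1.5, 2.6]
width: 0.5
grasp_force: 1.6
```

```bash
python3 -c "
from h import *
st()"
```

```text
t 19.85 box [ 42.4 125.8 144.6] toolx yaw -0.174 Fbox [-2.7  1.   2.6] w 0.5
```

>>> {"fn": "arm_command", "kwargs": {
  "series": [
    {"linear":[0.0006,0,0],"turn":0}
  ]
}}

```text
t: 19.95
ee_pos: [606.0, 153.8, 144.7]
orientation: [3.13, -0.273, -0.003]
ft_force: [-6.2, 1.7, 5.2]
width: 0.8
grasp_force: 3.1
```

>>> {"fn": "arm_command", "kwargs": {
  "series": [
    {"linear":[0.0006,0,0],"turn":0}
  ]
}}

```text
t: 20.05
ee_pos: [606.1, 153.8, 144.6]
orientation: [3.129, -0.273, -0.005]
ft_force: [-7.9, 1.0, 6.2]
width: 0.6
grasp_force: 4.2
```

```bash
python3 -c "
from h import *
st()"
```

```text
t 20.05 box [ 42.6 125.8 144.6] toolx yaw -0.174 Fbox [-8.  -0.4  6.2] w 0.6
```

>>> {"fn": "arm_command", "kwargs": {
  "series": [
    {"linear":[-0.008,0,0],"turn":0},
    {"linear":[0,0,-0.04],"turn":0},
    {"linear":[0,0,-0.04],"turn":0},
    {"linear":[-0.033,-0.035,0],"turn":0},
    {"linear":[-0.032,-0.034,0],"turn":0},
    {"linear":[0,0,0],"turn":0},
    {"linear":[0,0,0],"turn":0},
    {"linear":[0,0,0],"turn":0}
  ],
  "jaw": 1
}}

```text
t: 20.85
ee_pos: [548.0, 233.8, 224.6]
orientation: [3.13, -0.273, 0.001]
ft_force: [-0.1, 0.1, -0.5]
width: 60.9
grasp_force: 0.0
```

```bash
python3 -c "
from h import *
st()
d=cam('wrist'); cv2.imwrite('pics/w1.png',d['frame'])
for p in((-29,195,169),(41,195,130),(60,125,147)): print(proj(d,b2w(p)).round(0))
d=cam('top'); f=d['frame'][165:335,195:415]
cv2.imwrite('pics/top2.png',cv2.resize(f,None,fx=3.5,fy=3.5,interpolation=cv2.INTER_CUBIC))
"
```

```text
t 20.85 box [-28.5 194.5 224.6] toolx yaw -0.174 Fbox [-0.1  0.1 -0.5] w 60.9
[316. 270.]
[317. 142.]
[441. 108.]
```

View pics/w1.png

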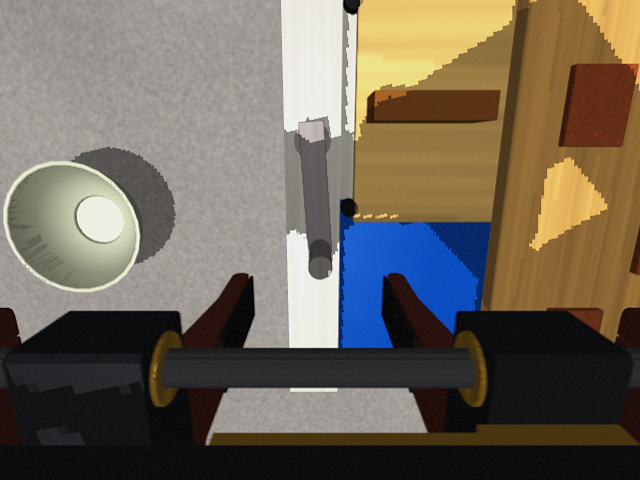

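View pics/top2.png

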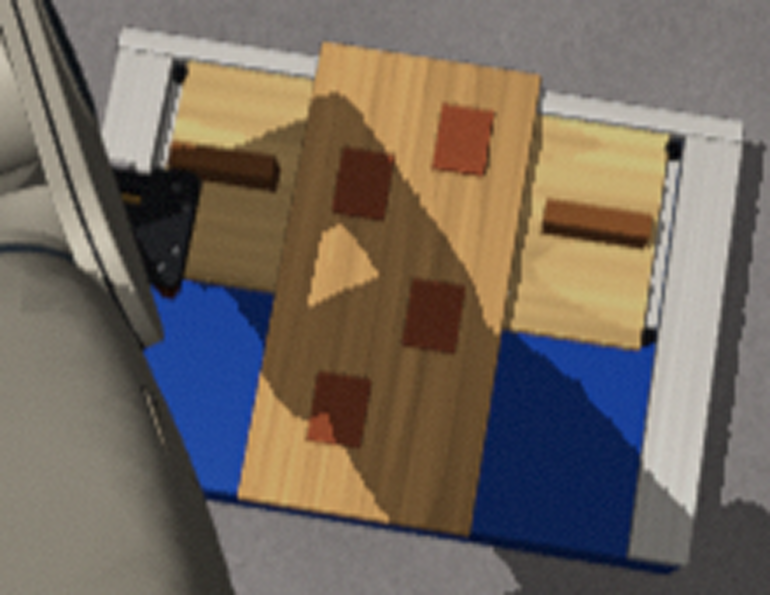

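The wrist view shows the peg top at (319,267), about 2 mm from the prediction of (316,270). The cleat is square at row 106. In the top view the lid lies square against the far strip at both ends. I'll grip the peg next.

>>> {"fn": "arm_command", "kwargs": {
  "series": [
    {"linear":[0.001,0.002,0],"turn":0},
    {"linear":[0,0,0.02],"turn":0},
    {"linear":[0,0,0.02],"turn":0},
    {"linear":[0,0,0.014],"turn":0},
    {"linear":[0,0,0],"turn":0},
    {"linear":[0,0,0],"turn":0}
  ]
}}

```text
t: 21.55
ee_pos: [548.5, 231.8, 170.7]
orientation: [3.129, -0.274, -0.0]
ft_force: [0.1, -0.4, 0.5]
width: 87.7
grasp_force: 0.0
```

>>> {"fn": "arm_command", "kwargs": {
  "series": [
    {"linear":[0,0,0],"turn":0},
    {"linear":[0,0,0],"turn":0},
    {"linear":[0,0,0],"turn":0},
    {"linear":[0,0,0],"turn":0},
    {"linear":[0,0,0],"turn":0},
    {"linear":[0,0,0],"turn":0},
    {"linear":[0,0,0],"turn":0},
    {"linear":[0,0,0],"turn":0}
  ],
  "jaw": -1
}}

```text
t: 22.35
ee_pos: [548.2, 232.1, 170.7]
orientation: [3.13, -0.273, -0.0]
ft_force: [0.2, 0.0, 1.4]
width: 27.2
grasp_force: 0.0
```

```bash
python3 -c "
from h import *
st()
import numpy as np
a=np.linspace(0,1.57,19); P=np.c_[-70*np.cos(a),-70*np.sin(a)]; D=np.diff(P,axis=0); print(np.c_[D[:,0],-D[:,1]].round(1).tolist())"
```

```text
t 22.35 box [-28.1 192.8 170.7] toolx yaw -0.174 Fbox [0.2 0.1 1.4] w 27.2
[[0.3, 6.1], [0.8, 6.1], [1.3, 6.0], [1.8, 5.8], [2.3, 5.6], [2.8, 5.4], [3.3, 5.1], [3.7, 4.8], [4.1, 4.5], [4.5, 4.1], [4.8, 3.7], [5.1, 3.3], [5.4, 2.8], [5.6, 2.3], [5.8, 1.8], [6.0, 1.3], [6.1, 0.8], [6.1, 0.3]]
```

>>> {"fn": "arm_command", "kwargs": {
  "series": [
    {"linear":[0,0,0],"turn":0},
    {"linear":[0,0,0],"turn":0},
    {"linear":[0,0,0],"turn":0},
    {"linear":[0,0,0],"turn":0}
  ]
}}

```text
t: 22.75
ee_pos: [548.2, 232.1, 170.7]
orientation: [-3.13, 0.273, 0.0]
ft_force: [0.1, -0.1, -0.4]
width: 13.1
grasp_force: 30.0
```

```bash
python3 -c "
from h import *
st()"
```

```text
t 22.75 box [-28.  192.8 170.7] toolx yaw -0.174 Fbox [ 0.1 -0.1 -0.4] w 13.1
```

>>> {"fn": "arm_command", "kwargs": {
  "series": [
    {"linear":[0.0003,0.004,0],"turn":0},
    {"linear":[0.0008,0.006,0],"turn":0},
    {"linear":[0.0013,0.006,0],"turn":0},
    {"linear":[0.0018,0.0058,0],"turn":0},
    {"linear":[0.0023,0.0056,0],"turn":0},
    {"linear":[0,0,0],"turn":0}
  ]
}}

```text
t: 23.35
ee_pos: [548.9, 203.3, 170.6]
orientation: [3.129, -0.274, -0.003]
ft_force: [-4.4, -0.4, 2.6]
width: 13.0
grasp_force: 30.0
```

```bash
python3 -c "
from h import *
st()"
```

```text
t 23.35 box [-22.4 164.6 170.6] toolx yaw -0.174 Fbox [-4.2 -1.2  2.6] w 13.0
```

>>> {"fn": "arm_command", "kwargs": {
  "series": [
    {"linear":[0.0028,0.0054,0],"turn":0},
    {"linear":[0.0033,0.0051,0],"turn":0},
    {"linear":[0.0037,0.0048,0],"turn":0},
    {"linear":[0.0041,0.0045,0],"turn":0},
    {"linear":[0.0045,0.0041,0],"turn":0},
    {"linear":[0.0048,0.0037,0],"turn":0},
    {"linear":[0,0,0],"turn":0}
  ]
}}

```text
t: 24.05
ee_pos: [568.9, 172.3, 170.9]
orientation: [-3.129, 0.274, -0.002]
ft_force: [0.9, 0.7, 0.7]
width: 13.3
grasp_force: 30.0
```

```bash
python3 -c "
from h import *
st()"
```

```text
t 24.05 box [  2.7 137.6 170.9] toolx yaw -0.175 Fbox [0.8 0.8 0.7] w 13.3
```

>>> {"fn": "arm_command", "kwargs": {
  "series": [
    {"linear":[0.0051,0.0033,0],"turn":0},
    {"linear":[0.0054,0.0028,0],"turn":0},
    {"linear":[0.0056,0.0023,0],"turn":0},
    {"linear":[0.0058,0.0018,0],"turn":0},
    {"linear":[0.006,0.0013,0],"turn":0},
    {"linear":[0.003,0.0005,0],"turn":0},
    {"linear":[0.003,0.0003,0],"turn":0},
    {"linear":[0,0,0],"turn":0}
  ]
}}

```text
t: 24.85
ee_pos: [598.8, 157.1, 170.8]
orientation: [-3.126, 0.273, 0.002]
ft_force: [-3.5, 13.7, 3.1]
width: 13.5
grasp_force: 30.0
```

```bash
python3 -c "
from h import *
st()"
```

```text
t 24.85 box [ 34.8 127.8 170.8] toolx yaw -0.174 Fbox [-5.8 12.9  3.1] w 13.5
```

>>> {"fn": "arm_command", "kwargs": {
  "series": [
    {"linear":[0.001,-0.0015,0],"turn":0},
    {"linear":[0.0015,-0.001,0],"turn":0},
    {"linear":[0.0015,0,0],"turn":0},
    {"linear":[0,0,0],"turn":0}
  ]
}}

```text
t: 25.25
ee_pos: [599.7, 157.1, 170.7]
orientation: [3.129, -0.274, -0.013]
ft_force: [-15.7, 5.7, 13.5]
width: 13.1
grasp_force: 30.0
```

```bash
python3 -c "
from h import *
st()"
```

```text
t 25.25 box [ 35.7 127.9 170.7] toolx yaw -0.175 Fbox [-16.4   2.9  13.5] w 13.1
```

>>> {"fn": "arm_command", "kwargs": {
  "series": [
    {"linear":[-0.0025,0,0],"turn":0},
    {"linear":[0,0,0],"turn":0}
  ]
}}

```text
t: 25.45
ee_pos: [599.4, 157.3, 170.8]
orientation: [3.129, -0.274, -0.005]
ft_force: [-8.1, 4.8, 7.5]
width: 13.6
grasp_force: 30.0
```

```bash
python3 -c "
from h import *
st()
d=cam('wrist'); cv2.imwrite('pics/w2.png',d['frame'])
for p in((41,125,169),(41,195,130),(52,90,147),(52,160,147),(41,125,130),(60,125,147)): print(p,proj(d,b2w(p)).round(0))
"
```

```text
t 25.45 box [ 35.4 128.  170.8] toolx yaw -0.175 Fbox [-8.8  3.3  7.5] w 13.6
(41, 125, 169) [324. 299.]
(41, 195, 130) [190. 268.]
(52, 90, 147) [398. 258.]
(52, 160, 147) [250. 258.]
(41, 125, 130) [323. 268.]
(60, 125, 147) [324. 242.]
```

View pics/w2.png

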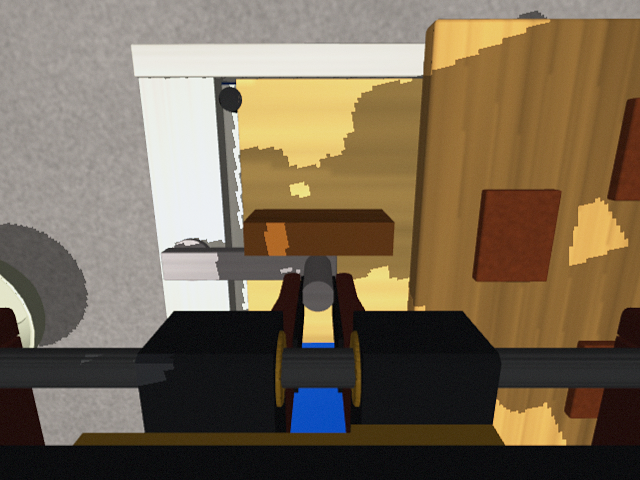

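The wrist view shows the bar lying straight along y, close behind the cleat. The peg top is at (317,297), against (324,299) expected for the fully swung catch, so it is against its stop. I'll release the peg, rise clear and check.

>>> {"fn": "arm_command", "kwargs": {
  "series": [
    {"linear":[0,0,0],"turn":0},
    {"linear":[0,0,0],"turn":0},
    {"linear":[0,0,0],"turn":0},
    {"linear":[0,0,0],"turn":0},
    {"linear":[0,0,0],"turn":0},
    {"linear":[0,0,0],"turn":0}
  ],
  "jaw": 1
}}

```text
t: 26.1
ee_pos: [601.1, 156.9, 170.6]
orientation: [3.13, -0.273, -0.0]
ft_force: [0.6, 0.5, 0.2]
width: 57.7
grasp_force: 0.0
```

>>> {"fn": "arm_command", "kwargs": {
  "series": [
    {"linear":[0,0,-0.03],"turn":0},
    {"linear":[0,0,-0.04],"turn":0},
    {"linear":[-0.04,0,0],"turn":0},
    {"linear":[-0.04,0,0],"turn":0},
    {"linear":[-0.04,0,0],"turn":0},
    {"linear":[0,0.04,-0.02],"turn":0},
    {"linear":[0,0.045,0],"turn":0},
    {"linear":[0,0.045,0],"turn":0},
    {"linear":[0,0.045,0],"turn":0},
    {"linear":[0,0,0],"turn":0}
  ]
}}

```text
t: 27.1
ee_pos: [451.5, 1.7, 260.9]
orientation: [3.128, -0.28, 0.0]
ft_force: [-0.5, 0.5, 0.4]
width: 87.9
grasp_force: 0.0
```

```bash
python3 -c "
from h import *
st()
d=cam('top'); f=d['frame'][165:335,195:415]
cv2.imwrite('pics/top3.png',cv2.resize(f,None,fx=3.5,fy=3.5,interpolation=cv2.INTER_CUBIC))
for p in((41,125,169),(41,195,130),(41,115,130),(68,90,147),(68,160,147),(68,-90,147),(68,-160,147)): print(p,((proj(d,b2w(p))-[195,165])*3.5).round(0))
"
```

```text
t 27.1 box [-83.4 -50.8 260.9] toolx yaw -0.179 Fbox [-0.6  0.4  0.4] w 87.9
(41, 125, 169) [212. 179.]
(41, 195, 130) [116. 178.]
(41, 115, 130) [234. 197.]
(68, 90, 147) [277. 157.]
(68, 160, 147) [172. 141.]
(68, -90, 147) [548. 199.]
(68, -160, 147) [654. 216.]
```

View pics/top3.png

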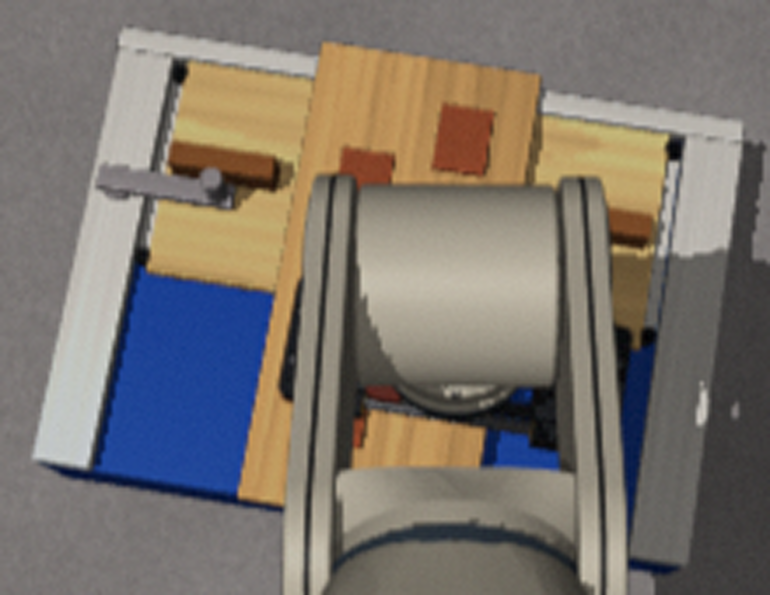

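The peg top at (210,178) matches the closed prediction of (212,179). The cleats also match their home positions, and the arm is clear of everything, so I'll hand the job in.

```bash
python3 -c "
from h import *
print(ctrl.close_job())"
```

```text
the job is handed in; nothing more can be done
None
```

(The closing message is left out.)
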